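# Seat the screen of the fruit mill on its locating pin

## Task

The fruit mill in the middle of the bench is being put back together after washing, and its screen plate is on the spindle but still rides on top of the locating pin. Push the plate round with a fingertip until the notch in its edge stands over the pin, then press it down fully home, flush with the rim around it. The plate is only pushed and pressed, never lifted; leave everything else on the bench where it is and finish clear of the mill.

Things in the scene. Friction and masses are not known exactly. Their poses are not given: they have to be found in the camera images.
- notch (a point): The notch in the edge of the screen plate: mid-way across its mouth, level with the plate's top face, 97 mm from the spindle axis. The plate is a perforated stainless disc, 200 mm in diameter and 6 mm thick, level, with this single notch, 20 mm wide and 14 mm deep, cut through its edge. It turns either way without end (drag about 0.12 N m) and stays where it is left.
- bar (a point): Middle of the top edge of one of four straight radial bars that stand on the plate, 60 mm from the spindle axis. Each is 8 mm wide, 14 mm tall above the plate's face and runs from 34 to 86 mm from the axis; this one is 45 degrees counter-clockwise (from above) of the notch, the others 135, 225 and 315 degrees. A fingertip can push the plate round by their flanks.
- pin (a point): Tip of the locating pin: fixed, upright, round-nosed, steel, 14 mm in diameter, 97 mm from the spindle axis, 9.5 mm up from the seat under the plate's edge. Its outer part shows in the 8 mm gap between plate and rim ring; a dark screw head, 13 mm wide, on the ring marks its place. The notch goes over it with 3 mm to spare each side; the nose draws in a notch up to about 6 mm out when pressed.
- screen_top (a point): Centre of the screen plate, on the spindle axis, level with its top face; 10 mm higher at the start than when home. The fixed steel spindle, 24 mm in diameter, stands 26 mm above the plate's face at the start, 36 mm when it is home. Around it on the plate are a white bush, 37 mm in diameter and 9 mm tall, and a steel collar, 60 mm in diameter and 6 mm tall.
- rim (a point): Centre of the fixed rim ring of the mill's housing, on the spindle axis, level with its top face, 150 mm above the bench. The ring is 216 mm inside and 248 mm outside; the plate's face is level with it when home. The housing is a steel drum on a blue base plate 320 mm square. Its x axis points at the motor (263 mm from the axis, up to 142 mm high); a chute leaves along -y, below 120 mm.
- bush (a joint): How far the plate has gone down the spindle, in m: 0 as found, riding just on the pin; 0.010 fully home; negative when lifted. A rubber ring on the spindle grips it, so the plate (about 0.85 kg) stays at the height where it is left and needs 5 to 8 N of pressing, anywhere on it, to go down. With the notch elsewhere the pin stops it after 1 to 2 mm.
- nut_a: Black star-shaped clamping nut, 40 mm wide, 34 mm tall, standing on the mill's base plate; origin under its foot. Leave alone.
- nut_b: A second such nut, also on the base plate. Leave alone.
- fine_screen: Spare screen, a plain finely perforated disc 196 mm in diameter lying on the bench to the robot's left; origin under its centre. Leave alone.
- rotor: The mill's rotor, a steel hub 54 mm in diameter and 55 mm tall with three arms, 185 mm overall, lying on the bench to the right; origin under its centre. Leave alone.
- jug: Steel mug, 100 mm in diameter and 120 mm tall; origin under its centre. Leave alone.
- jar: Clear jar with white lid, 72 mm in diameter and 70 mm tall; origin under its centre. Leave alone.
- brush: White hand brush, 200 mm long, lying on the bench at the left; origin under its middle. Leave alone.
- apple: Green apple, 74 mm across; origin under it. Leave alone.

How it is judged:
By the outcome, as a careful person would: the job done as asked, in the order asked, and still so for the second after the job is handed in, with the robot touching nothing.
It also fails if it takes over 45 s, if anything falls off the work surface, if the arm or the gripper's body presses on something with over 40 N, if the wrist force passes 120 N, or if a joint passes its speed limit or range.

## Robot

A 7-joint arm with a two-finger parallel gripper is mounted at the origin on the work surface. World frame = base frame: x ahead of the robot, y to its left, z up, the work surface at z = 0. Lengths are in m, angles in degrees, forces in N, time in s.
With the tool pointing down it reaches from about 0.425 to 0.925 m from the base axis. Payload 6.8 kg.
Tool frame: the origin (TCP) lies at the very end of the fingers, on their centre line; the grasp point (between the pads) lies behind it (ctrl.tcp_to_grasp is the z of the grasp point in the tool frame, in m); z points along the fingers, y is the direction in which the jaws open and shut (so a half turn about z gives the same grasp; the last joint's range is limited). The gripper opens to 85 mm and grips with 20 to 120 N. Pads are 22 mm wide; open, the fingers measure 114 mm over their backs; the gripper's body (76 mm by 85 mm) begins 54 mm behind the grasp point. The pads swing forward as they close: fully open they stand 13 mm farther back than shut.
Start: joints at [-81.251, 27.33, 1.283, 89.118, -0.659, 63.558, -4.761], TCP at [0.174, 0.652, 0.231] pointing down, gripper open.
Joint ranges: [-169.35, 169.35], [-19.33, 120.38], [-80.79, 83.38], [13.8, 139.57], [-78.32, 258.32], [9.67, 109.79], [-169.56, 169.56]. Speed limits (degrees/s): [136.94, 136.94, 180, 180, 180, 180, 180].

## Interface

Orientations are given as [roll, pitch, yaw] about the fixed x, y, z axes, in that order (R = Rz(yaw) Ry(pitch) Rx(roll)).
In Python, from rig import monitor, read_camera, calibration, ctrl gives the robot as it stands.
- The arm moves only by the tool carry_out, never from a script. Its argument "increments" is a list of rows, each a list of 7 numbers: the turn, a rotation vector about the tool's x, y, z in rad, then the shift along the tool's x, y, z in m, then the gripper command: -1 is fully open, 1 is shut, values between are in proportion. In form: [[rx, ry, rz, tx, ty, tz, gripper], ...]. A call has 1 to 10 rows; each row shifts and turns the pose as measured when the row begins, along the tool's axes as they then stand; what a row does not reach is not made up. A row lasts 1/12 s, in which the tool goes at most 41.7 mm and 7.16 degrees, less where a joint would pass 70% of its speed; a pose out of reach is approached as far as the arm can. A call with a gripper value outside its range is refused whole. The fingers move at their own pace and stop on an object; the grip force is fixed at half the most. Time passes only in rows, so rows that do not move let the fingers close. It gives the time, the measured TCP pose, the force and the opening at its end, in the units of the state.
- monitor.get_state(): the state, without advancing time (a new reading comes with each control period).
- read_camera(name): name is "scene" or "top" or "wrist"; returns (picture, depth): 480x640x3 uint8, red, green, blue; 480x640 float32, m along the optical axis (not along the pixel's ray), 0 where there is no reading.
- calibration(name): a dict with "fov_y" (degrees; the focal length in pixels is half the picture's height over the tangent of half this angle, whatever the lens; pixels are square), "cx", "cy" (the principal point, pixels), "R" (3x3) and "t" (3): a world point X has camera coordinates R X + t; the wrist camera has in their place "hand_eye" (4x4, takes a point from camera to tool coordinates, whose origin is the TCP and whose axes are the flange's). Camera axes: x right, y down, z forward; pixel columns grow to the right and rows downward; lengths in m; the calibration is good to about 2 mm. A picture is of the moment at which its call begins: read the wrist's pose just before it. calibration takes no time and is no camera call.
- ctrl.finish_job(): hands the job in, once; it reports no verdict.
The state is a dict: "t": time; "q": joint angles; "joint_velocities": joint speeds; "effort": joint torques, N m; "position": TCP position; "ee_rot": TCP orientation; "ft_force": force on the tool from outside, world axes, zero at the start; "torque": the same for the moment, N m; "opening": finger opening in m.
Only numpy, scipy, OpenCV 4.12 (cv2) and the standard library are available. Lean on these libraries where they do the work, as an engineer would, in place of code of your own. Each camera call takes 0.05 s, during which the arm holds its last target. There are 200 camera calls.

## Working session

There is one attempt and no reset: what is moved stays moved. The work goes in short steps, Python scripts to look and compute and a tool call to move; the robot and the scene stay as the last step left them, time stands still between calls to the robot, and variables do not carry over. Pictures are saved under pics/ and viewed, about 8 in all and at most 12, crops included, and the job is handed in when it is done.

Besides the shell and the picture viewer there is one more tool, called after ">>>" by a JSON object that holds its "op" and its "data". carry_out: Moves the arm, as the interface text tells. Its arguments: {"type":"object","properties":{"increments":{"type":"array"}},"required":["increments"]}

```bash
mkdir -p pics; ls
python3 - <<'E'
from rig import *
import cv2
s=monitor.get_state(); print({k:s[k] for k in("t","position","ee_rot","ft_force","opening")}, ctrl.tcp_to_grasp)
for n in("top","scene"):
    p,d=read_camera(n); cv2.imwrite(f"pics/{n}0.png",p[:,:,::-1]); import numpy as np; np.save(f"{n}0.npy",d)
    print(calibration(n))
E
```

```text
pics
{'t': 0.0, 'position': array([0.17388681, 0.65161495, 0.23034431]), 'ee_rot': array([-1.79897934e+02,  7.21808301e-03,  1.65060875e+02]), 'ft_force': array([-0.03690701, -0.04401951,  0.6371405 ]), 'opening': 0.0852636758175648} -0.0187
{'fov_y': 42.67635127033144, 'cx': 325.31031082652714, 'cy': 228.68435864913712, 'R': array([[-0.02016148, -0.99979577,  0.00139017],
       [-0.99691763,  0.01999796, -0.07586377],
       [ 0.07582048, -0.00291541, -0.99711722]]), 't': array([-0.01815248,  0.49467945,  1.88394617])}
{'fov_y': 55.6503571933857, 'cx': 319.1179246958907, 'cy': 232.87293696159657, 'R': array([[ 0.37604352,  0.92658821, -0.00505591],
       [ 0.79202764, -0.32425628, -0.51725244],
       [-0.48091943,  0.19050501, -0.85581794]]), 't': array([-0.17493727, -0.32077426,  1.558432  ])}
```

View pics/top0.png

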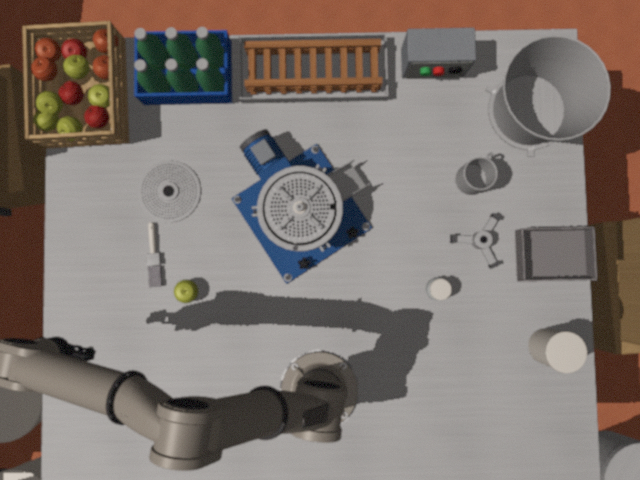

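View pics/scene0.png

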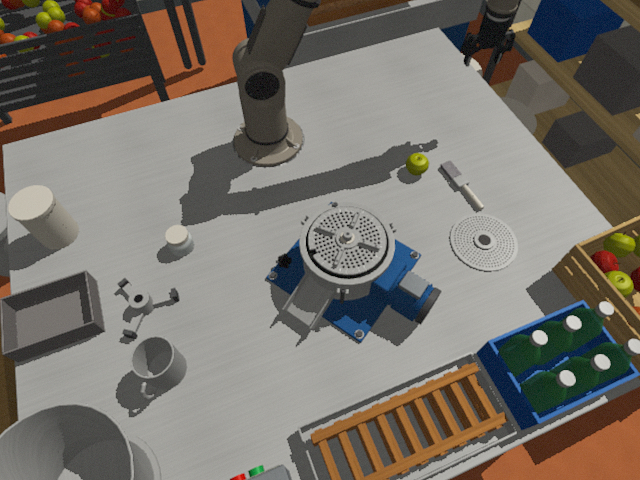

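Top: mill centred about (301,207), with a dark spot on the ring near (333,207); in scene the mill is at (347,240), with a dark spot near (312,252). I'll rectify both views onto the rim plane.

```bash
cat > h.py <<'E'
import numpy as np, cv2
from rig import *
def K(c):
    f=240/np.tan(np.radians(c["fov_y"]/2)); return np.array([[f,0,c["cx"]],[0,f,c["cy"]],[0,0,1]])
def cam(n,T=None):
    c=calibration(n)
    if n!="wrist": return K(c),np.array(c["R"]),np.array(c["t"])
    M=np.linalg.inv(T@np.array(c["hand_eye"])); return K(c),M[:3,:3],M[:3,3]
def toolT(s):
    from scipy.spatial.transform import Rotation as Ro
    T=np.eye(4);T[:3,:3]=Ro.from_euler("xyz",s["ee_rot"],degrees=True).as_matrix();T[:3,3]=s["position"];return T
def cloud(d,KRt):
    k,R,t=KRt; v,u=np.mgrid[:480,:640]; X=np.stack([(u-k[0,2])/k[0,0]*d,(v-k[1,2])/k[1,1]*d,d],-1)
    P=(X-t)@R; P[d==0]=np.nan; return P
def rect(p,KRt,c,z,w=0.13,n=390):
    # image up = +x world, left = +y world
    k,R,t=KRt; s=2*w/n
    A=np.array([[0,-s,c[0]+w],[-s,0,c[1]+w],[0,0,z],[0,0,1]])
    H=k@np.c_[R,t]@A
    return cv2.warpPerspective(p,H,(n,n),flags=cv2.INTER_CUBIC|cv2.WARP_INVERSE_MAP)
E
python3 - <<'E'
from h import *
out=[]
for n in("top","scene"):
    d=np.load(n+"0.npy");p=cv2.imread(f"pics/{n}0.png");C=cam(n);P=cloud(d,C)
    m=(abs(P[...,2]-.152)<.02)&(P[...,0]>.4)&(P[...,0]<.85)&(abs(P[...,1])<.25)
    m=m.astype(np.uint8);k,l,st,ce=cv2.connectedComponentsWithStats(m);i=1+np.argmax(st[1:,4]);q=P[l==i]
    h=cv2.convexHull(q[:,:2].astype(np.float32));c,r=cv2.minEnclosingCircle(h);print(n,c,r,np.percentile(q[:,2],[5,50,95]),cv2.fitEllipse(h))
    if n=="top": c0=c
    out.append(rect(p,C,c0,.15))
cv2.imwrite("pics/r0.png",np.hstack(out))
E
```

```text
top (0.5471076965332031, 0.04559896141290665) 0.1398189216852188 [0.14224951 0.15705905 0.16735518] ((0.5517474412918091, 0.049436055123806), (0.25604239106178284, 0.2644764184951782), 133.34576416015625)
scene (0.5465457439422607, 0.04516572505235672) 0.14092135429382324 [0.14315224 0.15896351 0.16539884] ((0.5462161898612976, 0.04361073300242424), (0.2528151571750641, 0.26202255487442017), 78.93840789794922)
```

View pics/r0.png

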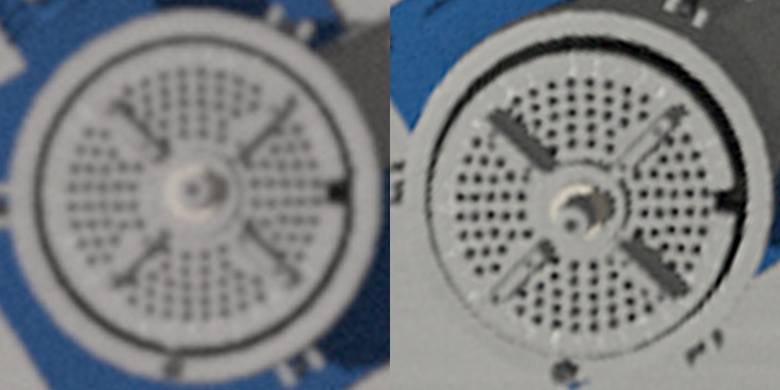

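Rectified views (0.667 mm/px):
- The notch is at (338,192) left and (725,200) right, so it points along −y, about −88°.
- The screw head is at (172,365) left and (565,370) right, about 172°.
- The rim centre is about (0.546, 0.045).
- The shorter way to the pin is about 100° clockwise. I'll move over the mill with the fingers shut.

>>> {"op": "carry_out", "data": {"increments": [[0, 0, 0, -0.026, -0.024, -0.008, 1], [0, 0, 0, -0.026, -0.024, -0.008, 1], [0, 0, 0, -0.026, -0.024, -0.008, 1], [0, 0, 0, -0.026, -0.024, -0.008, 1], [0, 0, 0, -0.026, -0.024, -0.008, 1], [0, 0, 0, -0.026, -0.024, -0.008, 1], [0, 0, 0, -0.026, -0.024, -0.008, 1], [0, 0, 0, -0.026, -0.024, -0.008, 1], [0, 0, 0, -0.026, -0.024, -0.008, 1], [0, 0, 0, -0.026, -0.024, -0.008, 1]]}}

```text
t: 0.93
position: [0.3625, 0.3448, 0.3058]
ee_rot: [-179.3, -0.4, 166.0]
ft_force: [0.5, 0.7, 0.4]
opening: 0.0005
```

Run:
```python
from h import *
s=monitor.get_state(); print(s["t"],s["q"].round(1) if hasattr(s["q"],"round") else s["q"],s["position"],s["ee_rot"],s["opening"]); print(calibration("wrist"))
```

```text
0.9333 [-58.9   7.1   9.1 107.1  -1.2  66.8  26.6] [0.36249118 0.34478273 0.30584374] [-179.26764978   -0.38567929  166.02571014] 0.0005251932770301922
{'fov_y': 63.26946047773647, 'cx': 321.86829447453596, 'cy': 235.8051504155079, 'hand_eye': array([[-2.33150353e-04, -9.45540337e-01, -3.25504864e-01,
         8.38365421e-02],
       [ 9.99999961e-01, -1.70750405e-04, -2.20269974e-04,
         1.18658602e-03],
       [ 1.52694058e-04, -3.25504902e-01,  9.45540340e-01,
        -1.42370040e-01],
       [ 0.00000000e+00,  0.00000000e+00,  0.00000000e+00,
         1.00000000e+00]])}
```

>>> {"op": "carry_out", "data": {"increments": [[0, 0, 0, -0.028, -0.029, -0.004, 1], [0, 0, 0, -0.028, -0.029, -0.004, 1], [0, 0, 0, -0.028, -0.029, -0.004, 1], [0, 0, 0, -0.028, -0.029, -0.004, 1], [0, 0, 0, -0.028, -0.029, -0.004, 1], [0, 0, 0, -0.028, -0.029, -0.004, 1], [0, 0, 0, -0.028, -0.029, -0.004, 1], [0, 0, 0, -0.028, -0.029, -0.004, 1], [0, 0, 0, -0.028, -0.029, -0.004, 1], [0, 0, 0.12, 0, 0, 0, 1]]}}

```text
t: 1.77
position: [0.5478, 0.0107, 0.3454]
ee_rot: [-179.2, -0.2, 159.0]
ft_force: [-0.7, -2.1, -0.3]
opening: -0.0001
```

>>> {"op": "carry_out", "data": {"increments": [[0, 0, 0.12, 0, 0, 0, 1], [0, 0, 0.12, 0, 0, 0, 1], [0, 0, 0.12, 0, 0, 0, 1], [0, 0, 0.12, 0, 0, 0, 1], [0, 0, 0.12, 0, 0, 0, 1], [0, 0, 0.12, 0, 0, 0, 1], [0, 0, 0.12, 0, 0, 0, 1], [0, 0, 0.12, 0, 0, 0, 1], [0, 0, 0.12, 0, 0, 0, 1], [0, 0, 0.12, 0, 0, 0, 1]]}}

```text
t: 2.6
position: [0.546, 0.004, 0.3418]
ee_rot: [-179.2, 0.9, 87.4]
ft_force: [-0.4, 0.3, -0.6]
opening: -0.0003
```

```bash
cat >> h.py <<'E'
def wristview(tag,c=(0.546,0.045),z=.155):
    s=monitor.get_state(); T=toolT(s); p,d=read_camera("wrist"); p=p[:,:,::-1].copy(); C=cam("wrist",T); np.savez(f"w{tag}.npz",p=p,d=d,T=T)
    print(s["t"],s["position"],s["ee_rot"],np.round(s["q"],1),"F",s["ft_force"])
    cv2.imwrite(f"pics/w{tag}.png",rect(p,C,c,z,w=.135,n=540)); return p,d,C
E
python3 - <<'E'
from h import *
p,d,C=wristview("1"); P=cloud(d,C); q=P[(P[...,2]>.14)&(P[...,2]<.2)]; print(np.histogram(q[:,2],20))
E
```

```text
2.6 [0.54596587 0.00401121 0.34177685] [-179.19183964    0.86860051   87.36219719] [-39.6  11.5  38.4 100.   -6.6  71.9  -2.3] F [-0.35013032  0.25275822 -0.60229303]
(array([ 2275,  3116,  1162,  8615,  6669,   102,   125, 13050, 27220,
         292,  2373,   925,   366,  1734,  1113,     8,    10,    20,
         500,   238]), array([0.1400082 , 0.14242921, 0.14485021, 0.14727122, 0.14969223,
       0.15211324, 0.15453424, 0.15695525, 0.15937626, 0.16179727,
       0.16421827, 0.16663928, 0.16906029, 0.1714813 , 0.1739023 ,
       0.17632331, 0.17874432, 0.18116532, 0.18358633, 0.18600734,
       0.18842835]))
```

View pics/w1.png

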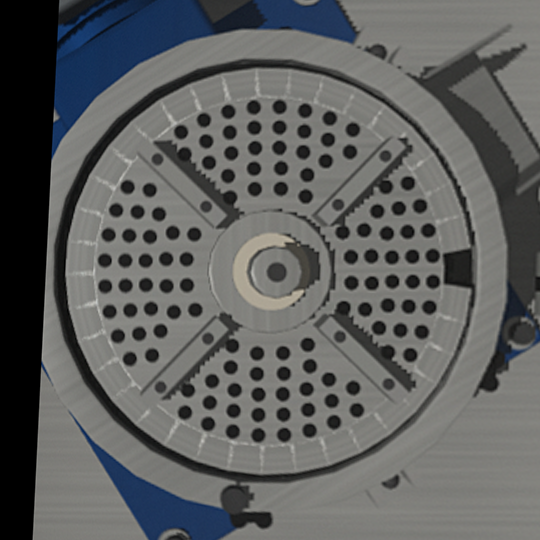

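The wrist view at 0.5 mm/px shows the notch at (458,269) pointing along −y, the screw head at (237,497), and the bars on the diagonals. The plate centre is near (270,270). Next I'll fit the centre and both angles from depth.

```bash
cat >> h.py <<'E'
from scipy.optimize import least_squares
def fitc(q,R=None):
    f=lambda x: np.hypot(q[:,0]-x[0],q[:,1]-x[1])-(R or x[2])
    return least_squares(f,[.546,.045,.1],loss="soft_l1",f_scale=.001).x
def analyse(d,C,zp=None):
    P=cloud(d,C).reshape(-1,3); P=P[np.isfinite(P[:,0])]
    r=np.hypot(P[:,0]-.546,P[:,1]-.045)
    pl=P[(r>.05)&(r<.09)]; zmed=np.median(pl[:,2]); rim=P[(r>.112)&(r<.12)]
    rg=P[(r>.112)&(r<.135)&(abs(P[:,2]-.1495)<.003)]; 
    # outer edge of the ring by angle
    a=np.degrees(np.arctan2(rg[:,1]-.045,rg[:,0]-.546)); rr=np.hypot(rg[:,0]-.546,rg[:,1]-.045)
    b=np.round(a/3).astype(int); e=np.array([rg[b==k][np.argmax(rr[b==k])] for k in np.unique(b)])
    x=fitc(e); print("plate z",zmed,"rim z",np.median(rim[:,2]),"centre",x)
    return P,x[:2],zmed
E
python3 - <<'E'
from h import *
f=np.load("w1.npz"); C=cam("wrist",f["T"]); P,c,zp=analyse(f["d"],C)
q=P[abs(P[:,2]-zp)<.002]; rr=np.hypot(*(q[:,:2]-c).T); q=q[rr<.105];a=np.degrees(np.arctan2(q[:,1]-c[1],q[:,0]-c[0]));rr=np.hypot(*(q[:,:2]-c).T)
b=np.round(a/2).astype(int); e=np.array([q[b==k][np.argmax(rr[b==k])] for k in np.unique(b)]); em=np.hypot(*(e[:,:2]-c).T)
x=fitc(e[em>.095]);print("plate",x); c=x[:2]
for k,v in zip(np.unique(b),em): 
    if v<.096: print(2*k,round(v,4))
# polar images at plate and rim heights
for z,n,r0 in((zp,"plate",.093),(.152,"rim",.117)):
    th=np.radians(np.arange(-180,180,.25)); 
    X=np.array([[c[0]+r*np.cos(th),c[1]+r*np.sin(th),z+0*th] for r in np.arange(r0-.003,r0+.0035,.001)]).transpose(0,2,1)
    k,R,t=C; Y=X@R.T+t; u=Y@k.T; u=u[...,:2]/u[...,2:]
    g=cv2.remap(f["p"],u[...,0].astype(np.float32),u[...,1].astype(np.float32),1).mean(2).mean(0)
    dk=np.degrees(th)[g<np.median(g)*.55]; print(n,np.median(g),dk.round(1).tolist()[:120])
E
```

```text
plate z 0.16043243352032271 rim z 0.14968904711216635 centre [0.54526407 0.04622956 0.12285269]
plate [0.54521424 0.04672928 0.09997479]
-92 0.0856
-90 0.0855
-88 0.0856
-86 0.0857
plate 126.28571428571429 [-94.0, -93.8, -93.5, -93.2, -93.0, -92.8, -92.5, -92.2, -92.0, -91.8, -91.5, -91.2, -91.0, -90.8, -90.5, -90.2, -90.0, -89.8, -89.5, -89.2, -89.0, -88.8, -88.5, -88.2, -88.0, -87.8, -87.5, -87.2, -87.0, -86.8, -86.5, -86.2, -86.0, -85.8, -85.5, -85.2, -85.0, -84.8, -84.5, -84.2, -84.0, -83.8]
rim 124.92857142857142 [68.8, 69.0, 69.2, 69.5, 69.8, 70.0, 70.2, 70.5, 70.8, 71.0, 71.2, 71.5, 71.8, 72.0, 72.2, 72.5, 72.8, 73.0, 73.2, 73.5, 73.8, 74.0, 74.2, 74.5, 74.8, 75.0, 75.2, 75.5, 75.8, 76.0, 76.2, 76.5, 76.8, 77.0, 77.2, 77.5, 77.8, 78.0, 78.2, 78.5, 78.8, 79.0, 79.2, 79.5, 79.8, 80.0, 80.2, 80.5, 80.8, 81.0, 81.2, 81.5, 81.8, 82.0, 82.2, 82.5, 82.8, 83.0, 83.2, 83.5, 83.8, 84.0, 84.2, 84.5, 84.8, 85.0, 85.2, 85.5, 85.8, 86.0, 86.2, 86.5, 86.8, 87.0, 87.2, 87.5, 87.8, 88.0, 88.2, 88.5, 88.8, 89.0, 89.2, 89.5, 89.8, 90.0, 90.2, 90.5, 90.8, 91.0, 91.2, 91.5, 91.8, 92.0, 92.2, 92.5, 92.8, 93.0, 93.2, 93.5, 93.8, 94.0, 94.2, 94.5, 94.8, 95.0, 95.2, 95.5, 95.8, 96.0, 96.2, 96.5, 96.8, 97.0, 97.2, 97.5, 97.8, 98.0, 98.3, 98.5]
```

Centre is (0.5452, 0.0465), plate z 0.1604 and rim z 0.1497, both as given. The notch is at −88.9° and the screw at about 172.6°, so the plate needs about 98.5° clockwise. I'll go to r = 62 mm at about 88°, between two bars, and descend.

>>> {"op": "carry_out", "data": {"increments": [[0, 0, 0, 0.035, -0.001, 0, 1], [0, 0, 0, 0.035, -0.001, 0, 1], [0, 0, 0, 0.035, 0, 0.01, 1], [0, 0, 0, 0, 0, 0.035, 1], [0, 0, 0, 0, 0, 0.035, 1], [0, 0, 0, 0, 0, 0.03, 1], [0, 0, 0, 0, 0, 0.02, 1], [0, 0, 0, 0, 0, 0.01, 1], [0, 0, 0, 0, 0, 0, 1]]}}

```text
t: 3.4
position: [0.5475, 0.1128, 0.1945]
ee_rot: [-179.3, 0.7, 88.4]
ft_force: [-0.3, -0.5, 1.0]
opening: -0.0
```

>>> {"op": "carry_out", "data": {"increments": [[0, 0, 0, -0.004, 0, 0.015, 1], [0, 0, 0, 0, 0, 0.011, 1], [0, 0, 0, 0, 0, 0.002, 1], [0, 0, 0, 0, 0, 0, 1]]}}

```text
t: 3.73
position: [0.549, 0.1086, 0.1683]
ee_rot: [-179.4, 0.7, 88.6]
ft_force: [-0.6, 0.2, -0.3]
opening: -0.0
```

>>> {"op": "carry_out", "data": {"increments": [[0, 0, 0.087, 0, 0.0054, 0, 1], [0, 0, 0.087, 0, 0.0054, 0, 1], [0, 0, 0.087, 0, 0.0054, 0, 1], [0, 0, 0.087, 0, 0.0054, 0, 1], [0, 0, 0.087, 0, 0.0054, 0, 1], [0, 0, 0.087, 0, 0.0054, 0, 1], [0, 0, 0.087, 0, 0.0054, 0, 1], [0, 0, 0.087, 0, 0.0054, 0, 1]]}}

```text
t: 4.4
position: [0.596, 0.0976, 0.1788]
ee_rot: [179.8, 0.0, 47.3]
ft_force: [-0.4, 0.7, 0.0]
opening: -0.0
```

The tool drifted up and outward during the arc, so I'll check where the plate is numerically.

```bash
cat >> h.py <<'E'
CEN=np.array([.5452,.0465])
def dark(p,C,z,r0,c=CEN,th=.55,step=.25):
    a=np.arange(-180,180,step); t=np.radians(a)
    X=np.array([np.c_[c[0]+r*np.cos(t),c[1]+r*np.sin(t),z+0*t] for r in np.arange(r0-.003,r0+.0035,.001)])
    k,R,tt=C; Y=X@R.T+tt; u=Y@k.T; u=(u[...,:2]/u[...,2:]).astype(np.float32)
    vis=((u[...,0]>0)&(u[...,0]<639)&(u[...,1]>0)&(u[...,1]<479)).all(0)
    g=cv2.remap(p,u[...,0],u[...,1],1).mean(2).mean(0); m=vis&(g<np.median(g[vis])*th); i=np.flatnonzero(m)
    if len(i)==0: return "none",(a[vis].min(),a[vis].max())
    return [(a[s[0]],a[s[-1]]) for s in np.split(i,np.flatnonzero(np.diff(i)>2)+1) if len(s)>5]
E
python3 - <<'E'
from h import *
f=np.load("w1.npz");C=cam("wrist",f["T"]);print("w1 notch",dark(f["p"],C,.1604,.093),"screw",dark(f["p"],C,.152,.117,th=.8))
p,d=read_camera("top");print(dark(p[:,:,::-1].copy(),cam("top"),.160,.093,th=.6))
p=cv2.imread("pics/top0.png");print("top0",dark(p,cam("top"),.160,.093,th=.6))
p,d,C=wristview("2"); print(dark(p,C,.1604,.093))
E
```

```text
w1 notch [(np.float64(-94.5), np.float64(-84.25))] screw [(np.float64(168.5), np.float64(176.25))]
[(np.float64(-90.75), np.float64(-85.5)), (np.float64(13.0), np.float64(21.25)), (np.float64(123.75), np.float64(139.25))]
top0 [(np.float64(-92.5), np.float64(-84.0))]
4.45 [0.59696825 0.0968689  0.17912771] [ 1.79693644e+02 -2.85972264e-02  4.69586266e+01] [-45.6  28.6  41.4 104.3 -22.4  55.4 -37.8] F [ 0.14286517 -0.56220219  0.51958278]
[(np.float64(-69.0), np.float64(-6.5)), (np.float64(133.5), np.float64(162.0))]
```

View pics/w2.png

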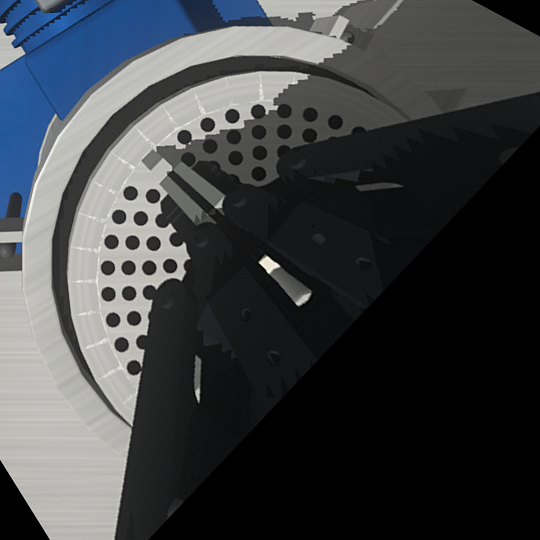

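The plate hasn't moved. The fingertip rode up over the bar (at (190,180), still about 45°) because the fast rotation made the tool drift up. I'll redo it at fixed yaw with translations only. First back to the free side of the bar, setting yaw to about 20°.

>>> {"op": "carry_out", "data": {"increments": [[0, 0, 0, 0, 0, -0.02, 1], [0, 0, 0, -0.011, -0.02, 0, 1], [0, 0, 0, -0.011, -0.02, 0, 1], [0, 0, 0.1, 0, 0, 0, 1], [0, 0, 0.1, 0, 0, 0, 1], [0, 0, 0.1, 0, 0, 0, 1], [0, 0, 0.1, 0, 0, 0, 1], [0, 0, 0.07, 0, 0, 0, 1], [0, 0, 0, 0, 0, 0, 1]]}}

```text
t: 5.25
position: [0.5503, 0.1114, 0.2056]
ee_rot: [-180.0, -0.5, 21.2]
ft_force: [0.3, 0.5, 0.5]
opening: -0.0
```

>>> {"op": "carry_out", "data": {"increments": [[0, 0, 0, 0, 0.002, 0.02, 1], [0, 0, 0, 0, 0, 0.014, 1], [0, 0, 0, 0, 0, 0.005, 1], [0, 0, 0, 0, 0, 0, 1]]}}

```text
t: 5.58
position: [0.5524, 0.1116, 0.1681]
ee_rot: [-179.9, -0.8, 22.3]
ft_force: [0.4, -0.1, -0.6]
opening: -0.0002
```

>>> {"op": "carry_out", "data": {"increments": [[0, 0, 0, 0.005, 0.005, 0.001, 1], [0, 0, 0, 0.005, 0.005, 0.001, 1], [0, 0, 0, 0.005, 0.005, 0.0005, 1], [0, 0, 0, 0.003, 0.0045, 0, 1], [0, 0, 0, 0.003, 0.0045, 0, 1], [0, 0, 0, 0.003, 0.0045, 0, 1]]}}

```text
t: 6.08
position: [0.5888, 0.0939, 0.1681]
ee_rot: [-179.7, -0.9, 22.7]
ft_force: [-2.4, 1.1, 0.2]
opening: 0.0002
```

>>> {"op": "carry_out", "data": {"increments": [[0, 0, 0, 0.0013, 0.0057, 0.0005, 1], [0, 0, 0, 0.0012, 0.0057, 0.0005, 1], [0, 0, 0, 0.0009, 0.0054, 0.0003, 1], [0, 0, 0, 0.0009, 0.0054, 0.0003, 1], [0, 0, 0, 0, 0.0055, 0.0003, 1], [0, 0, 0, 0, 0.0055, 0.0003, 1]]}}

```text
t: 6.58
position: [0.6072, 0.0632, 0.1674]
ee_rot: [-179.5, -0.8, 22.7]
ft_force: [-6.7, 2.2, 7.3]
opening: -0.0005
```

Force is (−6.7, 2.2, 7.3) N, which is odd for a plain push, so I'll look.

Run:
```python
from h import *
p,d=read_camera("scene");p=p[150:350,230:470,::-1]; q,d=read_camera("top");q=q[130:290,220:400,::-1]
w,d=read_camera("wrist")
cv2.imwrite("pics/s3.png",np.hstack([cv2.resize(p,(432,360),interpolation=2),cv2.resize(w[:,:,::-1].copy(),(368,276))[:].copy() if 0 else cv2.copyMakeBorder(cv2.resize(w[:,:,::-1].copy(),(368,276)),0,84,0,0,0)]))
print(monitor.get_state()["ft_force"])
```

```text
[-2.98705865 -0.99741057  4.44523458]
```

View pics/s3.png

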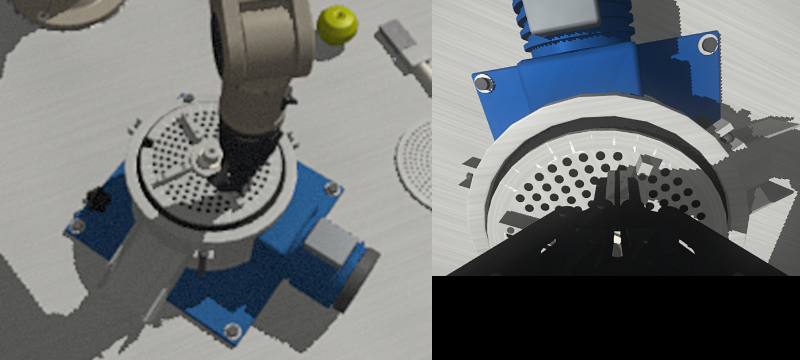

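The plate is turning: the notch is now at (147,143) in the scene crop and the fingertip sits against the bar flank. I'll get the angle from the scene camera.

```bash
cat >> h.py <<'E'
def scan(z=.1604,cams=("scene",),th=.6):
    s=monitor.get_state(); print(s["t"],(s["position"]-[*CEN,0]).round(4),s["ee_rot"].round(1),s["ft_force"].round(1))
    for n in cams:
        p,d=read_camera(n); print(n,dark(p[:,:,::-1].copy(),cam(n),z,.093,th=th))
E
python3 - <<'E'
from h import *
p=cv2.imread("pics/scene0.png");print("ref",dark(p,cam("scene"),.1604,.093,th=.6))
scan(cams=("scene","top"))
E
```

```text
ref [(np.float64(-92.25), np.float64(-83.75)), (np.float64(-47.5), np.float64(-45.25))]
6.7333 [0.0625 0.0156 0.1675] [-179.6   -0.9   22.7] [-3.  -1.   4.4]
scene [(np.float64(-135.25), np.float64(-126.0)), (np.float64(-86.75), np.float64(-85.0)), (np.float64(-58.75), np.float64(-20.25)), (np.float64(79.0), np.float64(150.5))]
top [(np.float64(-135.0), np.float64(-128.5)), (np.float64(-24.25), np.float64(-8.75)), (np.float64(139.75), np.float64(155.25))]
```

>>> {"op": "carry_out", "data": {"increments": [[0, 0, 0, -0.0018, 0.0047, 0, 1], [0, 0, 0, -0.0018, 0.0047, 0, 1], [0, 0, 0, -0.0021, 0.005, 0, 1], [0, 0, 0, -0.0021, 0.005, 0, 1], [0, 0, 0, -0.003, 0.0046, 0, 1], [0, 0, 0, -0.003, 0.0046, 0, 1]]}}

```text
t: 7.33
position: [0.606, 0.0369, 0.1671]
ee_rot: [-179.2, -1.0, 23.1]
ft_force: [-2.5, 3.4, 3.7]
opening: 0.0002
```

Run:
```python
from h import *
scan(cams=("scene","top"))
```

```text
7.3333 [ 0.0608 -0.0096  0.1671] [-179.2   -1.    23.1] [-2.5  3.4  3.7]
scene [(np.float64(-160.75), np.float64(-151.5)), (np.float64(-55.25), np.float64(-29.75)), (np.float64(108.75), np.float64(169.25))]
top [(np.float64(-162.5), np.float64(-156.0)), (np.float64(-37.25), np.float64(-31.5)), (np.float64(157.0), np.float64(173.0))]
```

>>> {"op": "carry_out", "data": {"increments": [[0, 0, 0, -0.0031, 0.0045, 0, 1], [0, 0, 0, -0.0031, 0.0045, 0, 1], [0, 0, 0, -0.0031, 0.003, 0, 1], [0, 0, 0, -0.0031, 0.003, 0, 1], [0, 0, 0, -0.0022, 0.0017, 0, 1]]}}

```text
t: 7.85
position: [0.5996, 0.0146, 0.1657]
ee_rot: [-179.3, -1.1, 23.2]
ft_force: [0.2, 1.5, -0.6]
opening: 0.0001
```

Run:
```python
from h import *
scan(cams=("scene","top"))
```

```text
7.85 [ 0.0544 -0.0319  0.1657] [-179.3   -1.1   23.2] [ 0.2  1.5 -0.6]
scene [(np.float64(-180.0), np.float64(-170.5)), (np.float64(-59.75), np.float64(-40.25)), (np.float64(119.5), np.float64(179.75))]
top [(np.float64(-180.0), np.float64(-171.0)), (np.float64(-58.75), np.float64(-48.75)), (np.float64(-33.25), np.float64(-17.5)), (np.float64(156.0), np.float64(179.75))]
```

>>> {"op": "carry_out", "data": {"increments": [[0, 0, 0, -0.003, 0.002, 0, 1], [0, 0, 0, -0.003, 0.002, 0, 1], [0, 0, 0, 0, 0, 0, 1], [0, 0, 0, 0.006, -0.006, 0, 1], [0, 0, 0, 0, 0, -0.03, 1], [0, 0, 0, -0.02, 0, -0.035, 1], [0, 0, 0, -0.025, -0.01, -0.035, 1], [0, 0, 0, -0.025, -0.01, -0.035, 1], [0, 0, 0, 0, 0, -0.035, 1], [0, 0, 0, 0, 0, 0, 1]]}}

```text
t: 8.78
position: [0.5242, 0.0023, 0.3346]
ee_rot: [-179.5, -0.5, 23.0]
ft_force: [1.6, 0.5, 0.2]
opening: 0.0002
```

Run:
```python
from h import *
p,d,C=wristview("4"); print(dark(p,C,.1604,.093),dark(p,C,.152,.117,th=.8)); analyse(d,C)
```

```text
8.7833 [0.5242301  0.00231961 0.33457364] [-179.54046759   -0.47576846   23.0157485 ] [-55.3  10.5  56.8 104.7 -10.   69.6 -62.5] F [1.64682568 0.51292624 0.23969453]
[(np.float64(168.0), np.float64(169.75)), (np.float64(174.75), np.float64(178.25))] [(np.float64(168.75), np.float64(176.25))]
plate z 0.16054620826591184 rim z 0.1497178741408529 centre [0.54567608 0.04680363 0.12304683]
```

View pics/w4.png

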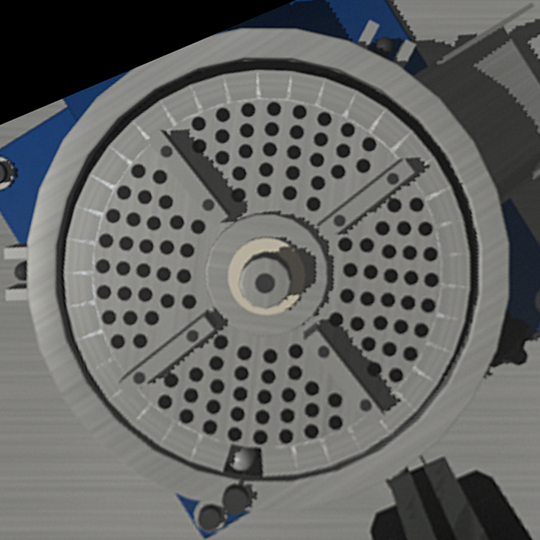

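The notch now stands over the pin: the pin's shine at (243,460) sits inside the notch, which spans columns 225–262. The notch reads 173.1° against the screw at 172.5°, about 1 mm off and inside the 3 mm clearance. I'll press on the plate face between bars, near −97°.

>>> {"op": "carry_out", "data": {"increments": [[0, 0, 0, 0.004, 0.0235, 0, 1], [0, 0, 0, 0, 0, 0.035, 1], [0, 0, 0, 0, 0, 0.04, 1], [0, 0, 0, 0, 0, 0.04, 1], [0, 0, 0, 0, 0, 0.025, 1], [0, 0, 0, 0, 0, 0.01, 1], [0, 0, 0, 0, 0, 0, 1]]}}

```text
t: 9.42
position: [0.5393, -0.0154, 0.1739]
ee_rot: [-179.7, -0.4, 23.2]
ft_force: [-0.5, -1.2, 0.6]
opening: -0.0001
```

>>> {"op": "carry_out", "data": {"increments": [[0, 0, 0, 0, 0, 0.005, 1], [0, 0, 0, 0, 0, 0.004, 1], [0, 0, 0, 0, 0, 0.003, 1], [0, 0, 0, 0, 0, 0.003, 1], [0, 0, 0, 0, 0, 0.003, 1], [0, 0, 0, 0, 0, 0.003, 1]]}}

```text
t: 9.92
position: [0.5436, -0.0156, 0.1568]
ee_rot: [-179.8, -0.8, 23.2]
ft_force: [-1.9, -0.6, 7.7]
opening: 0.0002
```

>>> {"op": "carry_out", "data": {"increments": [[0, 0, 0, 0, 0, 0.003, 1], [0, 0, 0, 0, 0, 0.003, 1], [0, 0, 0, 0, 0, 0.003, 1], [0, 0, 0, 0, 0, 0.003, 1]]}}

```text
t: 10.25
position: [0.5429, -0.0155, 0.1501]
ee_rot: [-179.4, -0.9, 23.2]
ft_force: [-4.5, -0.0, 10.2]
opening: 0.0004
```

>>> {"op": "carry_out", "data": {"increments": [[0, 0, 0, 0, 0, 0.003, 1], [0, 0, 0, 0, 0, 0.003, 1], [0, 0, 0, 0, 0, 0.003, 1]]}}

```text
t: 10.5
position: [0.5431, -0.0156, 0.1495]
ee_rot: [-178.8, -1.1, 23.1]
ft_force: [-13.5, 1.8, 32.3]
opening: -0.0001
```

It reached a hard stop at 0.1495 with 32 N, so the plate seems seated. I'll lift straight up and look.

>>> {"op": "carry_out", "data": {"increments": [[0, 0, 0, 0, 0, -0.015, 1], [0, 0, 0, 0, 0, -0.035, 1], [0, 0, 0, 0, 0, -0.04, 1], [0, 0, 0, 0, -0.015, -0.04, 1], [0, 0, 0, -0.012, -0.015, -0.04, 1], [0, 0, 0, -0.01, 0, -0.01, 1], [0, 0, 0, 0, 0, 0, 1]]}}

```text
t: 11.08
position: [0.5122, -0.0036, 0.3362]
ee_rot: [-178.7, -1.6, 22.9]
ft_force: [-0.1, -0.1, -0.6]
opening: 0.0002
```

Run:
```python
from h import *
p,d,C=wristview("5"); print(dark(p,C,.15,.093),dark(p,C,.152,.117,th=.8)); P,c,z=analyse(d,C)
# plate and rim planes by sector
a=np.degrees(np.arctan2(P[:,1]-CEN[1],P[:,0]-CEN[0]));r=np.hypot(P[:,0]-CEN[0],P[:,1]-CEN[1])
for k in range(-180,180,45):
    s=(a>=k)&(a<k+45); print(k,[round(float(np.median(P[s&(r>l)&(r<h),2])),4) for l,h in((.088,.098),(.112,.12))])
```

```text
11.0833 [ 0.51219594 -0.00362634  0.33621544] [-178.72491688   -1.56163117   22.87696646] [-56.9   7.7  58.1 106.4  -8.9  68.8 -63. ] F [-0.08002938 -0.06169668 -0.56444614]
[(np.float64(173.5), np.float64(178.5))] [(np.float64(168.75), np.float64(176.5))]
plate z 0.3649102147384258 rim z 0.1496997643655705 centre [0.54541899 0.04667966 0.12290849]
-180 [0.1498, 0.1497]
-135 [0.409, 0.1497]
-90 [0.1497, 0.1497]
-45 [0.1497, 0.1496]
0 [0.1497, 0.1496]
45 [0.1497, 0.1497]
90 [0.1497, 0.1497]
135 [0.1496, 0.1499]
```

View pics/w5.png

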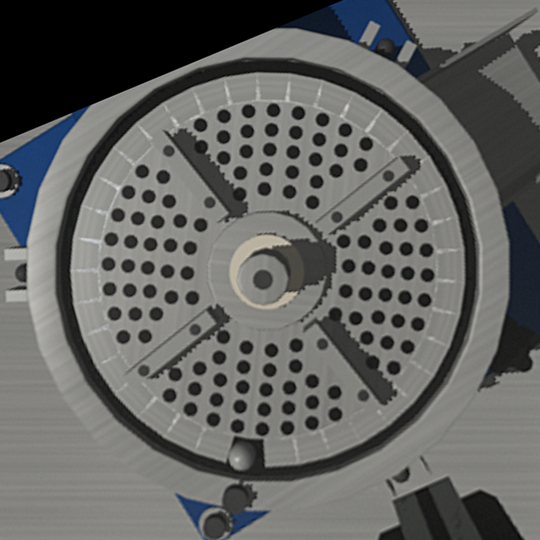

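The plate edge measures 0.1497 in every visible sector, equal to the rim, with the pin at (243,457) in the notch. Now I'll move clear of the mill.

>>> {"op": "carry_out", "data": {"increments": [[0, 0, 0, 0.003, -0.02, -0.005, 1], [0, 0, 0, 0.0035, -0.0355, -0.005, 1], [0, 0, 0, 0.0035, -0.0355, -0.003, 1], [0, 0, 0, 0.0035, -0.0355, -0.003, 1], [0, 0, 0, 0.0035, -0.0355, -0.003, 1], [0, 0, 0, 0.0035, -0.0355, -0.003, 1], [0, 0, 0, 0.0035, -0.0355, -0.003, 1], [0, 0, 0, 0.0035, -0.03, 0, 1], [0, 0, 0, 0, -0.02, 0, 1], [0, 0, 0, 0, 0, 0, 1]]}}

```text
t: 11.97
position: [0.4229, 0.2804, 0.358]
ee_rot: [-178.8, -1.1, 22.6]
ft_force: [-0.1, -0.3, -0.6]
opening: -0.0003
```

>>> {"op": "carry_out", "data": {"increments": [[0, 0, 0, 0, 0, 0, 1], [0, 0, 0, 0, 0, 0, 1]]}}

```text
t: 12.13
position: [0.4221, 0.2812, 0.3552]
ee_rot: [-178.9, -0.9, 22.8]
ft_force: [0.0, -0.1, 0.3]
opening: -0.0001
```

Run:
```python
from h import *
p,d=read_camera("top"); d0=np.load("top0.npy"); P=cloud(d,cam("top")); r=np.hypot(P[...,0]-CEN[0],P[...,1]-CEN[1])
print("top plate/rim z",np.nanmedian(P[...,2][(r>.09)&(r<.097)]),np.nanmedian(P[...,2][(r>.112)&(r<.12)]))
print(monitor.get_state()["position"],monitor.get_state()["ft_force"]); ctrl.finish_job()
```

```text
top plate/rim z 0.1495614789493898 0.14978917155941582
[0.42230356 0.28062383 0.35514881] [ 0.10362513  0.12093279 -0.60848841]
the job is handed in; nothing more can be done
```

The screen plate is home: I pushed it about 98° clockwise by a bar with the shut fingers until the notch stood over the pin. I then pressed it down to a hard stop with about 32 N, lifted clear and handed the job in at about 12 s of the 45 s allowed.

- **Alignment before pressing:** the notch was at about 173.1° and the pin's screw at 172.5°, roughly 1 mm apart. The wrist picture showed the pin inside the notch.
- **Seating after pressing:** the wrist depth put the plate edge at 0.1496–0.1498 m and the rim at 0.1496–0.1499 m. One sector of the plate edge was hidden by the fingers. The top camera gave plate 0.1496 m and rim 0.1498 m.
- **First push failed:** the tool drifted up and rode over the bar without turning the plate. I repeated it at fixed yaw and that worked.
- **Not checked:** I took no separate picture to confirm the other items were unmoved. The arm stayed above them throughout, and it ended about 26 cm from the mill's axis, at 0.355 m height, with almost no wrist force.

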